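# Vent the leak-test nest, prop its guard and unload the housing

## Task

Unload the leak-test nest. First vent it: turn the collar round the regulator barrel, click by click, until its lug points the same way as the raised index stud on the barrel's top; only then raise the guard flap by its bar, stand the prop stay upright under the flap's ear so that it holds the flap up, and lift out the brass housing and stand it upright in the shallow tray. Leave the collar vented, the flap propped, and do not disturb the can, the screwdriver or the socket.

Things in the scene. Friction and masses are not known exactly. Their poses are not given: they have to be found in the camera images.
- barrel: regulator: 110 mm square foot plate 10 mm thick, with a fixed upright aluminium barrel 64 mm in diameter (78 mm up to height 40) whose flat top is 95 mm above the bench. Origin: on the barrel's axis, at bench level. It never moves; it may stand left or right of the nest.
- collar (a joint): angle (rad) of the dark steel collar ring about the barrel's axis, counter-clockwise seen from above positive; 0 when the lug points along the barrel body's +x. The ring is 84 mm in diameter, from 58 to 82 mm above the bench. Seven detents 0.44 apart (-1.32 to 1.32), end stops just beyond; past midway it snaps into the next. 3 to 5 N sideways on the lug moves it.
- lug (a point): a point on the collar's only lug, 65 mm from the barrel's axis, 70 mm above the bench. The lug is a radial bar 12 mm wide and 16 mm high (62 to 78 mm above the bench) that reaches from the ring (42 mm) to 77 mm from the axis; it has free space below it and on both sides, so it can be pushed sideways by a finger.
- lug_line (a point): an unseen point that turns with the collar: 24 mm from the barrel's axis in the lug's direction, level with the barrel's top. It lies at the stud when the lug points to it.
- stud: index stud: steel pin 10 mm in diameter standing 14 mm proud of the barrel's flat top, 24 mm from its axis, in one of two places, at collar angle +0.88 or -0.88. Fixed. Origin: centre of its foot, 95 mm above the bench. The other place has a flat plug, only 2 mm high, which means nothing.
- station: leak-test nest: fixed open-topped grey box 170 (x) by 150 (y) by 60 mm high, walls and floor 6 mm thick. Origin: centre of its underside, on the bench. Its front (flap opens here) looks to its -x, towards the robot; the flap's hinge is along its far (+x) rim, the stay on its -y side.
- flap (a joint): angle (rad) of the guard flap: 0 shut, up to 1.45 (nearly upright). A framed clear plate 172 x 156 x 5 mm, 0.3 kg. Its hinge is damped (2 N m s/rad): raised at 0.4 rad/s it takes up to 10 N. Let go, it sinks slowly: from 1.45 to 1.2 in some 6 s or more, then faster, until shut. On the upright stay it rests at about 1.2.
- flap_ear (a point): the flap's ear: a 50 mm long tab of the same plate on its -y side, sticking out to 108 mm from the nest's middle plane, 99 to 149 mm from the hinge. The point is on its underside, where the upright stay's tip meets it with the flap at about 1.2 rad. A stay stood upright too early stops the ear from below: raise the flap above 1.25 first.
- flap_hinge (a point): middle of the flap's hinge axis (along the nest's y), 85 mm to +x of the nest's origin and 62 mm above the bench.
- flap_bar (a point): middle of the flap's grab bar: steel rod 10 mm thick, 90 mm long, parallel to the hinge, 145 mm from it and 41 mm above the flap's underside (31 mm clear above its face); 103 mm above the bench when shut. A gripper can pinch it from above with one finger before and one behind; it turns freely between the pads as the flap swings.
- stay (a joint): angle (rad) of the prop stay: 0 upright (end stop), growing as it leans outward, to the nest's -y side, up to 1.0. It stays where it is left; 1 to 3 N on its tip pushes it upright.
- stay_tip (a point): centre of the stay's round tip. The stay is a round dark steel rod 10 mm thick; the tip is 119 mm from the pivot.
- stay_pivot (a point): the stay's pivot, at nest x +40 mm, y -95 mm, 45 mm above the bench; its axis lies along the nest's x.
- housing: brass housing, 50 mm tall, 0.15 to 0.3 kg: foot flange 48 mm in diameter and 8 mm high, then a round body 34 mm in diameter from 10 to 42 mm, then a 24 mm boss. It stands in the front half of the nest, under the flap. Origin: centre of its underside.
- tray: fixed shallow grey tray 150 (x) by 130 (y) by 18 mm, walls and floor 4 mm. Origin: centre of its underside, on the bench. On the other side of the nest from the regulator.
- can: bystander: loose white can 56 mm in diameter, 100 mm tall. Origin: centre of its underside.
- driver: bystander: loose screwdriver 190 mm long with an orange handle, lying on the bench. Origin: its underside, near its middle; its own x runs from handle to tip.
- socket: bystander: loose dark steel spanner socket 32 mm in diameter, 50 mm tall. Origin: centre of its underside.
Not all that is in view belongs to the job. What is meant by the tray is not blue, and is the smaller of those in its own colour.

How it is judged:
On the way, in this order (a step that is already met when the one before it is completed fails the run):
1. the collar's lug is clicked in line with the index stud (horizontal distance between lug_line and stud below 0.0035 m), for 0.3 s.
2. the flap is up and the stay stands upright under it (value of joint flap above 1.1 rad and value of joint stay below 0.12 rad), for 0.3 s.
3. the housing is lifted out of the nest (height (world z) of housing above 0.065 m), for 0.1 s.
At the end, for the whole second after the job is handed in: The lug points to the stud (lug_line within 3.5 mm of the stud's centre, seen from above), the flap is open by more than 1.1 rad with the stay within 0.12 rad of upright, and the housing stands upright (within 0.1 rad), at rest on the tray's floor, released (all of step 2 and horizontal distance between lug_line and stud below 0.0035 m and x of housing in the frame of tray between -0.055 and 0.055 m and y of housing in the frame of tray between -0.045 and 0.045 m and height (world z) of housing below 0.008 m and angle between housing's own z axis and vertical below 0.1 rad and linear speed of housing below 0.02 m/s); the robot touches nothing.
It fails at once if the flap is raised (over 0.2 rad) while the collar is not at the stud (value of joint flap above 0.2 rad and not (horizontal distance between lug_line and stud below 0.006 m)).
It fails at once if the can is shifted by more than 30 mm or knocked over (distance of can from where it was at the start of the episode above 0.03 m or angle between can's own z axis and vertical above 0.4 rad).
It fails at once if the screwdriver is shifted by more than 30 mm (distance of driver from where it was at the start of the episode above 0.03 m).
It fails at once if the socket is shifted by more than 30 mm or knocked over (distance of socket from where it was at the start of the episode above 0.03 m or angle between socket's own z axis and vertical above 0.4 rad).
It also fails if it takes over 72 s, if anything falls off the work surface, if the arm or the gripper's body presses on something with over 40 N, if the wrist force passes 120 N, or if a joint passes its speed limit or range.

## Robot

A 6-joint arm with a two-finger parallel gripper is mounted at the origin on the work surface. World frame = base frame: x ahead of the robot, y to its left, z up, the work surface at z = 0. Lengths are in m, angles in rad, forces in N, time in s.
With the tool pointing down it reaches from about 0.325 to 0.9 m from the base axis. Payload 6.1 kg.
Tool frame: the origin (TCP) lies at the very end of the fingers, on their centre line; the grasp point (between the pads) lies 19 mm behind it; z points along the fingers, y is the line along which they close (so a half turn about z gives the same grasp; the last joint's range is limited). The gripper opens to 87 mm and grips with 3 to 60 N. Pads are 19 mm wide; open, the fingers measure 117 mm over their backs; the gripper's body (75 mm by 190 mm) begins 51 mm behind the grasp point.
Start: joints at [-1.374, 0.22, 1.526, -0, 1.395, -0.126], TCP at [0.198, -0.593, 0.223] pointing down, gripper open.
Joint ranges: [-2.98, 2.98], [-0.91, 2.08], [0.09, 2.57], [-1.24, 4.39], [0.2, 2.65], [-2.68, 2.68]. Speed limits (rad/s): [2.57, 2.57, 3.01, 3.14, 3.14, 3.14].

## Interface

Orientations are given as a unit quaternion [x, y, z, w].
In Python, from rig import get_state, snapshot, camera_params, hand_in gives the robot as it stands.
- The arm moves only by the tool arm_command, never from a script. Its argument "increments" is a list of rows, each a list of 7 numbers: the shift along the tool's x, y, z in m, then the turn, a rotation vector about the tool's x, y, z in rad, then the opening, from 0 (shut) to 1 (fully open). A call has 1 to 5 rows; each row is the pose to reach, as a shift and turn from the pose commanded when the call began, along the tool's axes at that moment; what a row does not reach only later rows make up. A row lasts 1/8 s, in which the tool goes at most 62.5 mm and 10.7 degrees, less where a joint would pass 70% of its speed; a pose out of reach is approached as far as the arm can. A call with a gripper value outside its range is refused whole. The fingers move at their own pace and stop on an object; the grip force is fixed at half the most. Time passes only in rows, so rows that repeat a pose let the fingers close. It gives the time, the measured TCP pose, the force, the opening and the grip force at its end, in the units of the state.
- get_state(): the state, without advancing time (a new reading comes with each control period).
- snapshot(name): name is "side" or "top" or "wrist"; returns (picture, depth): 480x640x3 uint8, red, green, blue; 480x640 float32, m along the optical axis (not along the pixel's ray), 0 where there is no reading.
- camera_params(name): a dict with "fx", "fy", "cx", "cy" (pixels), "extrinsics" (4x4, takes a point from camera to world coordinates); the wrist camera has in their place "tool_from_camera" (4x4, takes a point from camera to tool coordinates, whose origin is the TCP and whose axes are the flange's). Camera axes: x right, y down, z forward; pixel columns grow to the right and rows downward; lengths in m; the calibration is good to about 2 mm. A picture is of the moment at which its call begins: read the wrist's pose just before it. camera_params takes no time and is no camera call.
- hand_in(): hands the job in; it is judged then, once.
The state is a dict: "t": time; "q": joint angles; "dq": joint speeds; "effort": joint torques, N m; "tcp_pos": TCP position; "ee_rot": TCP orientation; "contact_force": force on the tool from outside, world axes, zero at the start; "wrist_torque": the same for the moment, N m; "gripper_width": opening from 0.0 (shut) to 1.0 (fully open); "grip_force": force on a finger pad.
Only numpy, scipy, OpenCV 4.12 (cv2) and the standard library are available. Lean on these libraries where they do the work, as an engineer would, in place of code of your own. Each camera call takes 0.05 s, during which the arm holds its last target. There are 200 camera calls.

## Working session

There is one attempt and no reset: what is moved stays moved. The work goes in short steps, Python scripts to look and compute and a tool call to move; the robot and the scene stay as the last step left them, time stands still between calls to the robot, and variables do not carry over. Pictures are saved under pics/ and viewed, at most 10 in all, crops included, and the job is handed in when it is done.

Besides the shell and the picture viewer there is one more tool, called after "Call:" as a command line: name --pt "numbers of a row" for each row, then --argument value for the rest. arm_command: Moves the arm, as the interface text tells. Its arguments: {"type":"object","properties":{"increments":{"type":"array"}},"required":["increments"]}

```bash
ls; mkdir -p pics; python3 - <<'E'
from rig import *
import cv2,numpy as np
np.set_printoptions(precision=4,suppress=True)
print(get_state())
for n in ("side","top"):
    p,d=snapshot(n); cv2.imwrite(f"pics/{n}0.png",p[...,::-1]); np.savez(f"{n}0.npz",p=p,d=d); print(n,camera_params(n), (d>0).mean())
print(camera_params("wrist"))
E
```

```text
pics
{'t': 0.0, 'q': array([-1.3741,  0.2213,  1.5277,  0.    ,  1.3947, -0.126 ]), 'dq': array([-0.0003, -0.0017,  0.0009,  0.0004,  0.0009,  0.0008]), 'effort': array([  0.0017, -49.4604, -38.7373,   0.0701,   0.057 ,  -0.0001]), 'tcp_pos': array([ 0.1981, -0.5921,  0.2214]), 'ee_rot': array([ 0.987 ,  0.1607, -0.    , -0.001 ]), 'contact_force': array([ 0.2198, -0.3488, -0.5811]), 'wrist_torque': array([0.0167, 0.028 , 0.0261]), 'grip_force': 0.0, 'gripper_width': 1.0004177974094708}
side {'fx': 437.6203587909311, 'fy': 437.6203587909311, 'cx': 325.9232524972604, 'cy': 240.93354103630398, 'extrinsics': array([[-0.9984, -0.0305,  0.0481,  0.5062],
       [-0.0568,  0.5932, -0.803 ,  0.7206],
       [-0.004 , -0.8045, -0.594 ,  0.7266],
       [ 0.    ,  0.    ,  0.    ,  1.    ]])} 0.9957975260416667
top {'fx': 568.5478785094062, 'fy': 568.5478785094062, 'cx': 319.07768554065126, 'cy': 234.8325386309871, 'extrinsics': array([[-0.0506, -0.9757,  0.213 ,  0.2033],
       [-0.9987,  0.0484, -0.0154, -0.1072],
       [ 0.0047, -0.2135, -0.9769,  1.6545],
       [ 0.    ,  0.    ,  0.    ,  1.    ]])} 0.995908203125
{'fx': 342.7980232792271, 'fy': 342.7980232792271, 'cx': 316.35828168153097, 'cy': 239.93109742756505, 'tool_from_camera': array([[-0.0001, -0.9639, -0.2664,  0.0717],
       [ 1.    , -0.0001, -0.    ,  0.0005],
       [ 0.    , -0.2664,  0.9639, -0.1629],
       [ 0.    ,  0.    ,  0.    ,  1.    ]])}
```

View pics/top0.png

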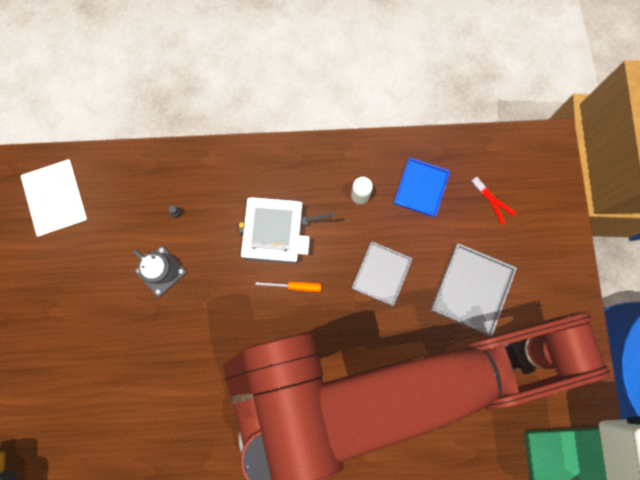

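View pics/side0.png

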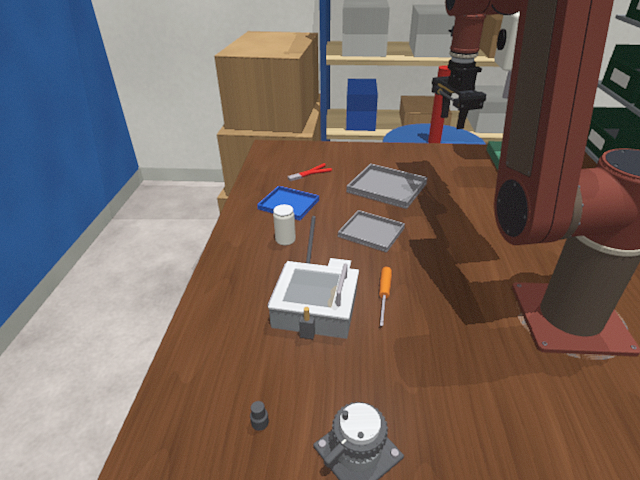

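The top view shows the nest at (272,230), the regulator at (155,268), the can at (362,190), the socket at (175,211) and the screwdriver at (288,286). There are three trays: grey (382,273), grey (474,288) and blue (422,187). The small grey one at (382,273) fits, because it isn't blue and is the smaller of the two greys. The lug is near (139,253). I'll confirm these in enlarged crops.

```bash
cat > h.py <<'E'
from rig import *
import cv2,numpy as np
np.set_printoptions(precision=4,suppress=True)
from scipy.spatial.transform import Rotation as R
def ext(n,st=None):
    c=camera_params(n)
    if n!="wrist": return c,np.array(c["extrinsics"])
    st=st or get_state(); T=np.eye(4); T[:3,:3]=R.from_quat(st["ee_rot"]).as_matrix(); T[:3,3]=st["tcp_pos"]
    return c,T@np.array(c["tool_from_camera"])
def ray(c,T,uv):
    uv=np.atleast_2d(np.asarray(uv,float))
    d=np.c_[(uv[:,0]-c["cx"])/c["fx"],(uv[:,1]-c["cy"])/c["fy"],np.ones(len(uv))]
    return T[:3,3],d@T[:3,:3].T
def plane(cT,uv,z):
    o,d=ray(*cT,uv); return o+d*((z-o[2])/d[:,2])[:,None]
def cloud(cT,d):
    v,u=np.mgrid[:480,:640]; o,r=ray(*cT,np.c_[u.ravel(),v.ravel()])
    P=(o+r*d.reshape(-1,1)).reshape(480,640,3); P[d==0]=np.nan; return P
def proj(cT,P):
    c,T=cT; p=(np.atleast_2d(P)-T[:3,3])@T[:3,:3]; return np.c_[p[:,0]/p[:,2]*c["fx"]+c["cx"],p[:,1]/p[:,2]*c["fy"]+c["cy"]]
def tool(st,w):  # world displacement -> tool axes
    return R.from_quat(st["ee_rot"]).inv().apply(w)
E
python3 - <<'E'
from h import *
t=np.load("top0.npz"); s=np.load("side0.npz")
def cr(p,x,y,w,h): return cv2.resize(p[y:y+h,x:x+w,::-1],(400,300),interpolation=cv2.INTER_CUBIC)
a=np.vstack([np.hstack([cr(t["p"],115,238,80,60),cr(t["p"],222,182,120,90)]),np.hstack([cr(s["p"],300,396,112,84),cr(s["p"],255,205,160,120)])])
cv2.imwrite("pics/crops.png",a)
for n,z in(("top",t),("side",s)):
    P=cloud(ext(n),z["d"]); 
    for lo,hi in((.008,.03),(.03,.3)):
        m=((P[...,2]>lo)&(P[...,2]<hi)&(P[...,0]>.3)&(P[...,0]<1.2)&(abs(P[...,1])<.9)).astype(np.uint8)
        k,l,stt,c=cv2.connectedComponentsWithStats(m)
        for i in range(1,k):
            if stt[i,4]>25:
                q=P[l==i]; print(n,lo,c[i].round(),stt[i,4],"mean",q.mean(0),"min",q.min(0),"max",q.max(0))
E
```

```text
top 0.008 [422. 187.] 398 mean [ 0.6936 -0.4499  0.0156] min [ 0.6006 -0.5355  0.008 ] max [ 0.7904 -0.3622  0.0281]
top 0.008 [493. 199.] 287 mean [ 0.6446 -0.6595  0.0125] min [ 0.5703 -0.7217  0.008 ] max [ 0.7147 -0.6041  0.0225]
top 0.008 [360. 200.] 34 mean [ 0.6594 -0.2599  0.019 ] min [ 0.653  -0.2879  0.0082] max [ 0.6749 -0.2369  0.0299]
top 0.008 [177. 213.] 46 mean [0.6464 0.2832 0.0224] min [0.637  0.2733 0.008 ] max [0.6667 0.3034 0.0299]
top 0.008 [383. 274.] 372 mean [ 0.4363 -0.3118  0.0161] min [ 0.3439 -0.4016  0.008 ] max [ 0.534  -0.2179  0.0295]
top 0.008 [476. 278.] 703 mean [ 0.4096 -0.5827  0.0193] min [ 0.3004 -0.6994  0.008 ] max [ 0.5141 -0.4438  0.0299]
top 0.008 [167. 274.] 473 mean [0.4674 0.3132 0.0131] min [0.4065 0.2602 0.008 ] max [0.5543 0.3851 0.0294]
top 0.008 [274. 260.] 58 mean [0.49   0.0032 0.019 ] min [ 0.4818 -0.0619  0.0083] max [0.4998 0.0711 0.03  ]
top 0.008 [478. 278.] 47 mean [ 0.4115 -0.5889  0.0106] min [ 0.3976 -0.606   0.0082] max [ 0.4233 -0.5698  0.0176]
top 0.008 [298. 286.] 340 mean [ 0.413  -0.064   0.0206] min [ 0.395  -0.13
[... 1604 characters left out ...]
 0.0084] max [0.6686 0.3077 0.0297]
side 0.008 [324. 444.] 311 mean [0.5337 0.3297 0.0108] min [0.5175 0.303  0.008 ] max [0.5533 0.3522 0.0173]
side 0.008 [368. 464.] 1212 mean [0.4601 0.3611 0.0122] min [0.4025 0.3113 0.008 ] max [0.5226 0.3866 0.0299]
side 0.03 [283. 220.] 606 mean [ 0.6783 -0.2491  0.0747] min [ 0.6529 -0.2916  0.0301] max [ 0.7075 -0.2321  0.1035]
side 0.03 [314. 292.] 5167 mean [0.5752 0.0134 0.0659] min [ 0.4808 -0.1754  0.03  ] max [0.6725 0.0997 0.1411]
side 0.03 [257. 410.] 222 mean [0.6518 0.294  0.0452] min [0.6408 0.2796 0.0302] max [0.6644 0.3032 0.0537]
side 0.03 [357. 434.] 2997 mean [0.4815 0.3502 0.0818] min [0.4349 0.2903 0.0301] max [0.5322 0.3948 0.1101]
```

View pics/crops.png

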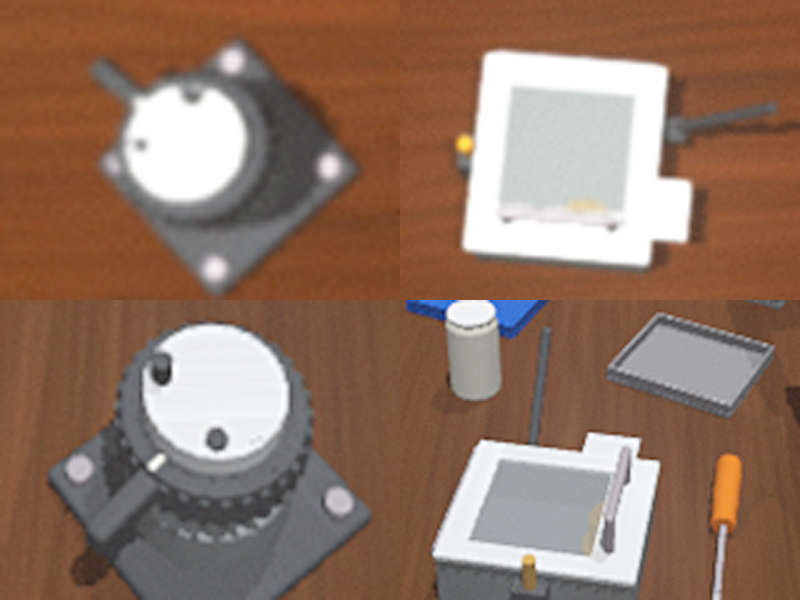

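The stud is the tall pin at side crop (160,365), which is top crop (190,95). The flat plug is at top crop (140,145), and the lug lies between them. The small grey tray is confirmed, and the stay leans outward on -y. The brass housing shows under the bar, near top crop (590,205). Next come coarse world poses.

```bash
python3 - <<'E'
from h import *
for n in("top","side"):
    z=np.load(n+"0.npz"); cT=ext(n); P=cloud(cT,z["d"]); p=z["p"]; g=p.min(2)
    m=(g>150)&(P[...,2]>.08)&(P[...,2]<.12)&(P[...,1]>.2); v,u=np.nonzero(m)
    el=cv2.minAreaRect(np.c_[u,v].astype(np.float32)); h=cv2.convexHull(np.c_[u,v].astype(np.float32))[:,0]
    W=plane(cT,h,.095)[:,:2].astype(np.float32); c,r=cv2.minEnclosingCircle(W); print(n,"barrel",c,r)
    m=(P[...,2]>.055)&(P[...,2]<.085)&(P[...,1]>.2); Q=P[m][:,:2]-c; d=np.hypot(*Q.T); q=Q[d>.05]; print(" lug",len(q),q.mean(0),np.degrees(np.arctan2(*q.mean(0)[::-1])))
    # tray
    for nm,lo,hi,box in(("tray",.011,.025,(.33,.54,-.41,-.21)),("flapplate",.055,.075,(.47,.69,-.14,.105))):
        x0,x1,y0,y1=box; m=(P[...,2]>lo)&(P[...,2]<hi)&(P[...,0]>x0)&(P[...,0]<x1)&(P[...,1]>y0)&(P[...,1]<y1)
        print(nm,cv2.minAreaRect(P[m][:,:2].astype(np.float32)),np.median(P[m][:,2]))
    m=(P[...,2]>.03)&(P[...,2]<.25)&(P[...,1]<-.11)&(P[...,1]>-.2)&(P[...,0]>.56)&(P[...,0]<.64); q=P[m]; i=q[:,2].argsort()[-8:]; print("stay tip",q[i].mean(0), q[q[:,1].argsort()[:5]].mean(0))
    hsv=cv2.cvtColor(p,cv2.COLOR_RGB2HSV); print(hsv[205 if 0 else 244,280])
    m=(P[...,2]>.085)&(P[...,2]<.125)&(P[...,1]<.09)&(P[...,1]>-.1)&(P[...,0]<.58)&(P[...,0]>.45); q=P[m]; print("bar",len(q),q.mean(0),q.min(0),q.max(0))
E
```

```text
top barrel (0.4773392379283905, 0.33635908365249634) 0.034954626113176346
 lug 59 [0.0216 0.0556] 68.78863520567268
tray ((0.41880568861961365, -0.33792629837989807), (0.20137014985084534, 0.17093989253044128), 66.29222869873047) 0.016122341669771334
flapplate ((0.5753685235977173, -0.009322762489318848), (0.2083158642053604, 0.17809024453163147), 82.40350341796875) 0.06686939986569684
stay tip [ 0.5921 -0.1738  0.1417] [ 0.5915 -0.1764  0.1381]
[ 22  55 229]
bar 132 [0.5151 0.0092 0.1067] [ 0.5043 -0.0385  0.0904] [0.5253 0.059  0.116 ]
side barrel (0.48144420981407166, 0.34135156869888306) 0.039327289909124374
 lug 165 [0.0374 0.0403] 47.1263104935304
tray ((0.43940094113349915, -0.3098944425582886), (0.13751520216464996, 0.1513938307762146), 64.09677124023438) 0.016192930620140267
flapplate ((0.5748259425163269, -0.010132521390914917), (0.2163499891757965, 0.1764010339975357), 82.26615142822266) 0.06687805634059102
stay tip [ 0.5918 -0.1717  0.1388] [ 0.5931 -0.1736  0.1379]
[ 13  41 131]
bar 179 [0.5167 0.021  0.1046] [ 0.5063 -0.0368  0.0857] [0.5259 0.0602 0.1111]
```

Call:
arm_command --pt "0.17 -0.24 -0.02 0 0 0 1" --pt "0.17 -0.24 -0.02 0 0 0 1" --pt "0.17 -0.24 -0.02 0 0 0 1" --pt "0.17 -0.24 -0.02 0 0 0 1" --pt "0.17 -0.24 -0.02 0 0 0 1"

```text
t: 0.72
tcp_pos: [0.2836, -0.3087, 0.2423]
ee_rot: [0.987, 0.161, 0.0, -0.0]
contact_force: [1.0, 0.4, 0.9]
gripper_width: 1.0
grip_force: 0.0
```

Call:
arm_command --pt "0.17 -0.24 -0.01 0 0 0 0" --pt "0.17 -0.24 -0.01 0 0 0 0" --pt "0.17 -0.24 -0.01 0 0 0 0" --pt "0.17 -0.24 -0.01 0 0 0 0" --pt "0.17 -0.24 -0.01 0 0 0 0"

```text
t: 1.35
tcp_pos: [0.3685, -0.0272, 0.2526]
ee_rot: [0.987, 0.161, 0.0, -0.0]
contact_force: [1.2, -0.5, -0.1]
gripper_width: 0.519
grip_force: 0.0
```

Call:
arm_command --pt "0.17 -0.24 0 0 0 0 0" --pt "0.17 -0.24 0 0 0 0 0" --pt "0.17 -0.24 0 0 0 0 0" --pt "0.17 -0.24 0 0 0 0 0" --pt "0.17 -0.24 0 0 0 0 0"

```text
t: 1.98
tcp_pos: [0.4534, 0.2545, 0.252]
ee_rot: [0.987, 0.162, -0.0, -0.0]
contact_force: [-0.3, -0.4, 0.6]
gripper_width: 0.019
grip_force: 0.0
```

```bash
cat > b.py <<'E'
from h import *
import sys
k=sys.argv[1]; st=get_state(); cT=ext("wrist",st); p,d=snapshot("wrist"); cv2.imwrite(f"pics/w{k}.png",p[...,::-1]); np.savez(f"w{k}.npz",p=p,d=d,T=cT[1])
P=cloud(cT,d); c0=np.array([.479,.338])
m=(p.min(2)>150)&(abs(P[...,2]-.095)<.012)&(np.hypot(*(P[...,:2]-c0).transpose(2,0,1))<.06)
v,u=np.nonzero(m); h=cv2.convexHull(np.c_[u,v].astype(np.float32))[:,0]
zt=np.median(P[m][:,2]); W=plane(cT,h,.095)[:,:2].astype(np.float32); e=cv2.fitEllipse(W); c=np.array(e[0]); print("axis",c,e[1],"top z",zt)
# dark blobs inside disc
hm=np.zeros((480,640),np.uint8); cv2.fillConvexPoly(hm,h.astype(int),1); hm=cv2.erode(hm,np.ones((3,3)))
dk=((p.max(2)<120)&(hm>0)).astype(np.uint8); n,l,s,ce=cv2.connectedComponentsWithStats(dk)
for i in range(1,n):
    if s[i,4]>20:
        q=P[l==i]; w=plane(cT,ce[i],.097)[0,:2]-c; print("blob",ce[i],s[i],"zmax",np.nanpercentile(q[:,2],90),"top-median xy",np.hypot(*w),np.degrees(np.arctan2(w[1],w[0])))
m=(P[...,2]>.06)&(P[...,2]<.084); Q=P[...,:2]-c; r=np.hypot(Q[...,0],Q[...,1]); m&=(r>.05)&(r<.085)
q=Q[m]; q0=q.mean(0); print("lug",m.sum(),np.hypot(*q0),np.degrees(np.arctan2(q0[1],q0[0])),"z",np.median(P[m][:,2]),r[m].max())
E
python3 b.py 1
```

```text
axis [0.4784 0.3356] (0.06243990361690521, 0.06942964345216751) top z 0.09562365139616719
blob [255.4815 148.1481] [253 144   5  10  27] zmax 0.10994527363605677 top-median xy 0.024514224863532438 -18.859380296189073
lug 416 0.06205361770445541 47.093555729041015 z 0.07811600913319597 0.07484428089789764
```

Call:
arm_command --pt "0.04 -0.05 0 0 0 0 0" --pt "0.04 -0.05 0 0 0 0 0" --pt "0.04 -0.05 0 0 0 0 0"

```text
t: 2.4
tcp_pos: [0.4751, 0.3118, 0.2518]
ee_rot: [0.987, 0.161, -0.001, 0.0]
contact_force: [0.3, -0.3, 0.1]
gripper_width: -0.0
grip_force: 0.0
```

```bash
python3 b.py 2
```

```text
axis [0.4791 0.3376] (0.06344018131494522, 0.07244539260864258) top z 0.09557416071893682
blob [305.3111 192.4222] [301 187  10  12  90] zmax 0.11064767031289376 top-median xy 0.021991994124272184 -19.759574148393646
lug 340 0.06141775154846798 46.785379241361284 z 0.07818161024433887 0.07315905867262575
```

View pics/w2.png

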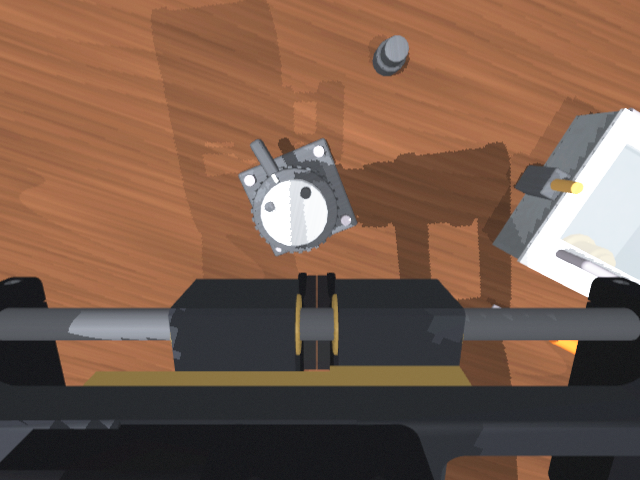

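The wrist view shows the stud at (306,193), the flat plug at (270,207), the lug tip at (259,143), and the foot-plate bolts at (250,180), (319,151), (346,220) and (277,250). I'll get the angles from these.

```bash
python3 - <<'E'
from h import *
z=np.load("w2.npz"); cT=(camera_params("wrist"),z["T"]); P=cloud(cT,z["d"]); p=z["p"]
B=plane(cT,[(250,180),(319,151),(346,220),(277,250)],.011)[:,:2]; print("bolts",B,"centre",B.mean(0)); c=B.mean(0)
for i in range(4):
    e=B[(i+1)%4]-B[i]; print("edge",np.hypot(*e),np.degrees(np.arctan2(e[1],e[0])))
for nm,uv,h in(("plug",(270,207),.097),("lugend",(259,143),.078),("stud",(306,192),.109),("studlow",(305,196),.1)):
    w=plane(cT,uv,h)[0,:2]-c; print(nm,np.hypot(*w),np.degrees(np.arctan2(w[1],w[0])),"depthpt",P[uv[1],uv[0]])
m=(P[...,2]>.1025)&(P[...,2]<.116)&(np.hypot(P[...,0]-c[0],P[...,1]-c[1])<.035); print("stud cloud",m.sum(),P[m].mean(0)-[*c,0])
m=(P[...,2]>.06)&(P[...,2]<.084); Q=P[...,:2]-c; r=np.hypot(Q[...,0],Q[...,1]); m&=(r>.05)&(r<.085);q=Q[m].mean(0); print("lug",np.degrees(np.arctan2(q[1],q[0])))
m=(abs(P[...,2]-.0955)<.003)&(np.hypot(*(P[...,:2]-c).transpose(2,0,1))<.05);print("disc",cv2.minEnclosingCircle(P[m][:,:2].astype(np.float32)),np.median(P[m],0))
E
```

```text
bolts [[0.4813 0.3947]
 [0.5378 0.3289]
 [0.472  0.2724]
 [0.4095 0.3402]] centre [0.4752 0.334 ]
edge 0.08674041164726827 -49.310119705969676
edge 0.0867145761861347 -139.357017222123
edge 0.09221822064973474 132.69311679977378
edge 0.090105674980477 37.195226744286146
plug 0.023290587443555527 87.08559060229128 depthpt [0.4762 0.3573 0.0965]
lugend 0.07378822055590352 44.61400109360203 depthpt [0.5277 0.3857 0.0787]
stud 0.02719419777286203 -8.847306198019542 depthpt [0.5021 0.3299 0.1098]
studlow 0.02233675121903474 -11.829197647371368 depthpt [0.4983 0.3296 0.1084]
stud cloud 103 [ 0.0263 -0.0037  0.1094]
lug 46.296862083531984
disc ((0.4774169325828552, 0.334494948387146), 0.03212883323431015) [0.4779 0.3353 0.0956]
```

Axis about (0.477, 0.335). The plug and stud bisect to body +x ≈ 40.5°, which matches the foot plate edges. The stud sits at about -10° and the lug at about 41–46°, so it is at detent 0 and needs two clicks clockwise. I'll come down on the lug's CCW side.

Call:
arm_command --pt "0.053 -0.084 0.0 0 0 0 0" --pt "0.053 -0.084 0.03 0 0 0 0" --pt "0.053 -0.084 0.19 0 0 0 0" --pt "0.053 -0.084 0.19 0 0 0 0" --pt "0.053 -0.084 0.19 0 0 0 0"

```text
t: 3.08
tcp_pos: [0.4975, 0.4059, 0.0593]
ee_rot: [0.987, 0.16, -0.002, 0.001]
contact_force: [0.2, 0.3, 0.1]
gripper_width: 0.003
grip_force: 0.0
```

Call:
arm_command --pt "0.0 0 0.0 0 0 0 0" --pt "0.0 0 0.0 0 0 0 0"

```text
t: 3.32
tcp_pos: [0.5008, 0.4086, 0.0652]
ee_rot: [0.987, 0.16, 0.002, -0.001]
contact_force: [0.1, -0.6, 1.3]
gripper_width: 0.005
grip_force: 0.0
```

Call:
arm_command --pt "0.01 0.021 0.0 0 0 0 0" --pt "0.014 0.028 0.0 0 0 0 0" --pt "0.017 0.034 0.0 0 0 0 0" --pt "0.02 0.044 0.0 0 0 0 0" --pt "0.023 0.054 0 0 0 0 0"

```text
t: 3.95
tcp_pos: [0.5372, 0.3649, 0.0625]
ee_rot: [0.987, 0.16, -0.001, -0.001]
contact_force: [-12.8, 11.8, 6.8]
gripper_width: 0.005
grip_force: 6.7
```

Call:
arm_command --pt "0.0 0.007 0.0 0 0 0 0" --pt "0 0.014 0.0 0 0 0 0" --pt "0 0.02 0.0 0 0 0 0" --pt "0 0.02 0.0 0 0 0 0"

```text
t: 4.45
tcp_pos: [0.5451, 0.3442, 0.0622]
ee_rot: [0.987, 0.16, 0.0, 0.001]
contact_force: [0.1, -1.0, -0.5]
gripper_width: 0.006
grip_force: 0.0
```

```bash
cat > l.py <<'E'
from h import *
import sys
for n in("top","side"):
    cT=ext(n); p,d=snapshot(n); P=cloud(cT,d); c=np.array([.477,.335]); Q=P[...,:2]-c; r=np.hypot(Q[...,0],Q[...,1])
    cv2.imwrite(f"pics/{n}{sys.argv[1]}.png",p[...,::-1]); np.savez(f"{n}{sys.argv[1]}.npz",p=p,d=d)
    m=(P[...,2]>.06)&(P[...,2]<.084)&(r>.052)&(r<.085); q=Q[m]; 
    if len(q): a=np.degrees(np.arctan2(q[:,1],q[:,0])); print(n,m.sum(),np.percentile(a,[5,25,50,75,95]),"->",np.degrees(np.arctan2(*q.mean(0)[::-1])))
E
python3 l.py 1
```

```text
top 14 [-15.9893 -15.1168 -14.3712 -12.1391  -8.0886] -> -13.329330283106806
```

Call:
arm_command --pt "0.0 -0.015 0.0 0 0 0 0" --pt "0 -0.015 -0.19 0 0 0 0" --pt "0 -0.015 -0.19 0 0 0 0" --pt "0 -0.015 -0.19 0 0 0 0" --pt "-0.06 0.03 -0.19 0 0 0 0"

```text
t: 5.18
tcp_pos: [0.5091, 0.3125, 0.2608]
ee_rot: [0.987, 0.162, 0.008, -0.002]
contact_force: [0.2, -1.6, 0.1]
gripper_width: 0.005
grip_force: 0.0
```

Call:
arm_command --pt "-0.02 -0.01 0.0 0 0 0 0" --pt "-0.02 -0.01 0.0 0 0 0 0" --pt "-0.02 -0.01 0.0 0 0 0 0"

```text
t: 5.55
tcp_pos: [0.4826, 0.3123, 0.2524]
ee_rot: [0.987, 0.161, 0.0, -0.0]
contact_force: [0.9, 0.8, -0.4]
gripper_width: 0.007
grip_force: 0.0
```

```bash
python3 l.py 2; python3 b.py 3; python3 - <<'E'
import cv2
p=cv2.imread("pics/w3.png"); cv2.imwrite("pics/w3c.png",cv2.resize(p[90:290,180:460],(560,400),interpolation=cv2.INTER_CUBIC))
E
```

```text
top 12 [-15.2348 -13.3156 -10.3802  -6.6104  -5.524 ] -> -10.10591606367009
side 170 [-12.9678  -9.9114  -6.3684  -4.8913  -3.6853] -> -7.363061776814396
axis [0.4821 0.3369] (0.06489512324333191, 0.08384498208761215) top z 0.09556279534821494
blob [302.2407 185.1852] [295 182  15   8  54] zmax 0.08335578876818607 top-median xy 0.03097811850820643 -2.8188869612064273
blob [313.5143 191.    ] [311 186   7  11  35] zmax 0.08355841420349902 top-median xy 0.031955105816075365 -24.125377811582545
blob [302.956  200.7473] [298 195  11  12  91] zmax 0.11042615818780588 top-median xy 0.018629532457806748 -20.700719248595178
lug 303 0.06119429976039144 -12.487911563778448 z 0.07827223195479355 0.07269680009923869
```

View pics/w3c.png

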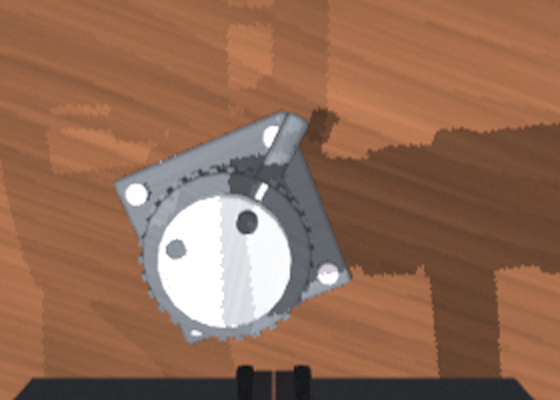

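The lug (280,150), stud (247,221) and axis (225,262) are collinear in the crop, so the collar is vented. Next I go over the nest and turn the tool so it closes along nest x.

Call:
arm_command --pt "-0.056 0.299 -0.045 0 0 -0.9 0.5" --pt "-0.056 0.299 -0.045 0 0 -0.9 0.5" --pt "-0.056 0.299 -0.045 0 0 -0.9 0.5" --pt "-0.056 0.299 -0.045 0 0 -0.9 0.5" --pt "-0.056 0.299 -0.045 0 0 -0.9 0.5"

```text
t: 6.32
tcp_pos: [0.5218, 0.0315, 0.2939]
ee_rot: [0.831, 0.556, 0.0, 0.0]
contact_force: [-0.2, 0.4, 0.0]
gripper_width: 0.463
grip_force: 0.0
```

Call:
arm_command --pt "-0.09 0.06 0 0 0 -0.34 0.5" --pt "-0.09 0.06 0 0 0 -0.34 0.5" --pt "-0.09 0.06 0 0 0 -0.34 0.5" --pt "-0.09 0.06 0 0 0 -0.34 0.5"

```text
t: 6.82
tcp_pos: [0.5419, -0.0727, 0.2932]
ee_rot: [0.728, 0.686, -0.0, -0.001]
contact_force: [0.4, 1.0, 0.6]
gripper_width: 0.499
grip_force: 0.0
```

```bash
python3 - <<'E'
from h import *
st=get_state(); print(st["q"],st["tcp_pos"],st["ee_rot"]); cT=ext("wrist",st); p,d=snapshot("wrist"); cv2.imwrite("pics/n1.png",p[...,::-1]); np.savez("n1.npz",p=p,d=d,T=cT[1])
E
```

```text
[-0.2781 -0.0047  1.6386  0.0005  1.5088 -0.2187] [ 0.5419 -0.0727  0.2932] [ 0.7278  0.6858 -0.     -0.0006]
```

View pics/n1.png

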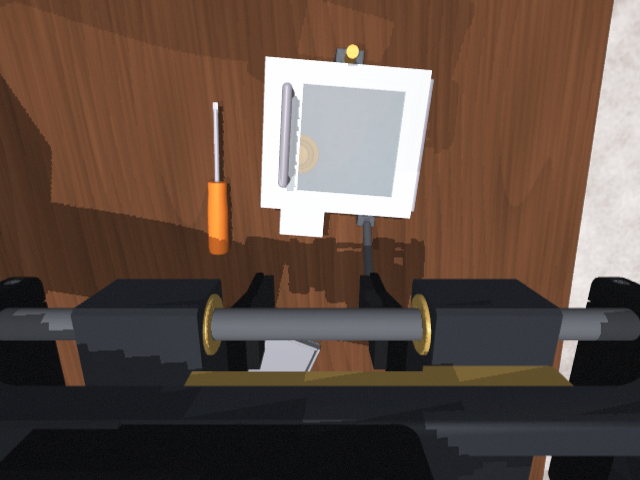

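The wrist view shows the bar from (288,88) to (284,183), flap corners (265,57), (432,70), (411,218) and (261,208), the ear around (303,222), the stay rod from (363,220) to (369,275), and the housing under the clear plate near (303,155). I'll compute the nest frame and the bar.

```bash
python3 - <<'E'
from h import *
z=np.load("n1.npz"); c=camera_params("wrist"); cT=(c,z["T"]); P=cloud(cT,z["d"])
m=(P[...,2]>.095)&(P[...,2]<.12); m[:,330:]=0; m[:60]=0; m[230:]=0; q=P[m]; r=cv2.minAreaRect(q[:,:2].astype(np.float32)); print("bar cloud",m.sum(),r,np.percentile(q[:,2],[5,50,95]))
vx,vy,_,_=cv2.fitLine(q[:,:2].astype(np.float32),2,0,.01,.01).ravel(); print("bar yaw",np.degrees(np.arctan2(vy,vx)),q[:,:2].min(0),q[:,:2].max(0))
K=plane(cT,[(265,57),(432,70),(411,218),(261,208)],.067)[:,:2]; print("corners",K,"centre",K.mean(0))
for i in range(4):
    e=K[(i+1)%4]-K[i]; print(np.hypot(*e),np.degrees(np.arctan2(e[1],e[0])))
m=(P[...,2]>.03); m[:215]=0; m[278:]=0; m[:,:340]=0; m[:,395:]=0; q=P[m]; print("stay",q[:,1].min(),np.median(q[q[:,1]<np.percentile(q[:,1],10)],0), np.median(q[q[:,1]>np.percentile(q[:,1],90)],0))
# bar two-view: top cam image ray vs wrist ray, bar middle
t=np.load("top0.npz"); Pt=cloud(ext("top"),t["d"]); mm=(Pt[...,2]>.09)&(Pt[...,2]<.125)&(Pt[...,0]<.535)&(Pt[...,0]>.495)&(abs(Pt[...,1])<.08); v,u=np.nonzero(mm); print("top bar",Pt[mm].mean(0),(u.mean(),v.mean()))
o1,d1=ray(*ext("top"),(u.mean(),v.mean())); o2,d2=ray(*cT,(286,135.5)); A=np.c_[d1[0],-d2[0]]; s=np.linalg.lstsq(A,o2-o1,rcond=None)[0]; print("triang",o1+d1[0]*s[0],o2+d2[0]*s[1])
E
```

```text
bar cloud 1057 ((0.5144082307815552, 0.009242355823516846), (0.09883978217840195, 0.010033998638391495), 82.36430358886719) [0.1048 0.1077 0.1095]
bar yaw 82.30001 [ 0.5039 -0.0398] [0.5253 0.0582]
corners [[ 0.4976  0.0895]
 [ 0.6691  0.0671]
 [ 0.6495 -0.0883]
 [ 0.4775 -0.0664]] centre [0.5734 0.0005]
0.17295775480795403 -7.454802085129374
0.15660152948009612 -97.17239728018825
0.17346035882947375 172.73920039661752
0.15718719212241053 82.64370934942184
stay -0.1418668985677792 [ 0.5939 -0.1371  0.0974] [ 0.5693 -0.0642  0.2972]
top bar [0.5151 0.0092 0.1067] (np.float64(268.8030303030303), np.float64(246.29545454545453))
triang [0.5159 0.0095 0.103 ] [0.5158 0.0102 0.103 ]
```

Nest: origin ≈ (0.574, 0.000), yaw -7.5°, from plate edges 173×157 mm. Bar ≈ (0.515, 0.009), z = 0.103 triangulated, as expected. Stay tip ≈ (0.592, -0.175, 0.137), lean about 0.70. I'll go over the bar now.

Call:
arm_command --pt "0.08 -0.032 0.13 0 0 0.072 0.5" --pt "0.08 -0.032 0.13 0 0 0.072 0.5" --pt "0.08 -0.032 0.13 0 0 0.072 0.5" --pt "0.08 -0.032 0.13 0 0 0.072 0.5" --pt "0.08 -0.032 0.13 0 0 0.072 0.5"

```text
t: 7.5
tcp_pos: [0.5156, 0.0091, 0.1654]
ee_rot: [0.751, 0.66, 0.001, 0.001]
contact_force: [-0.3, -0.2, 0.4]
gripper_width: 0.499
grip_force: 0.0
```

```bash
python3 - <<'E'
from h import *
st=get_state(); print(st["tcp_pos"],st["ee_rot"],"to bar, tool axes:",tool(st,np.array([.515,.009,.089])-st["tcp_pos"]))
E
```

```text
[0.5156 0.0091 0.1654] [0.7509 0.6604 0.0008 0.0011] to bar, tool axes: [-0.0001 -0.0008  0.0764]
```

Call:
arm_command --pt "0 0 0.05 0 0 0 0.5" --pt "0 0 0.075 0 0 0 0.5" --pt "0 0 0.075 0 0 0 0.0" --pt "0 0 0.075 0 0 0 0" --pt "0 0 0.075 0 0 0 0"

```text
t: 8.12
tcp_pos: [0.5161, 0.0085, 0.0909]
ee_rot: [0.751, 0.66, 0.001, 0.001]
contact_force: [-0.1, -0.0, 0.2]
gripper_width: 0.246
grip_force: 0.0
```

Call:
arm_command --pt "0 0 0 0 0 0 0" --pt "0 0 0 0 0 0 0"

```text
t: 8.38
tcp_pos: [0.5151, 0.0088, 0.0898]
ee_rot: [0.751, 0.66, 0.001, 0.001]
contact_force: [-1.4, -0.5, 5.8]
gripper_width: 0.099
grip_force: 30.0
```

```bash
python3 - <<'E'
import numpy as np
a=np.arctan2(41,145);R=np.hypot(41,145)
f=lambda p:R*np.array([-np.cos(p+a),np.sin(p+a)])
for k in range(5):
    p0=k*.28; print([tuple((f(p0+.056*i)-f(p0)).round(1)) for i in range(1,6)])
E
```

```text
[(np.float64(2.5), np.float64(8.1)), (np.float64(5.5), np.float64(15.9)), (np.float64(8.9), np.float64(23.7)), (np.float64(12.7), np.float64(31.2)), (np.float64(17.0), np.float64(38.5))]
[(np.float64(4.6), np.float64(7.0)), (np.float64(9.7), np.float64(13.8)), (np.float64(15.1), np.float64(20.3)), (np.float64(20.9), np.float64(26.5)), (np.float64(26.9), np.float64(32.3))]
[(np.float64(6.4), np.float64(5.5)), (np.float64(13.1), np.float64(10.6)), (np.float64(20.1), np.float64(15.3)), (np.float64(27.4), np.float64(19.7)), (np.float64(34.8), np.float64(23.6))]
[(np.float64(7.7), np.float64(3.5)), (np.float64(15.5), np.float64(6.6)), (np.float64(23.6), np.float64(9.2)), (np.float64(31.7), np.float64(11.3)), (np.float64(40.0), np.float64(13.0))]
[(np.float64(8.3), np.float64(1.2)), (np.float64(16.7), np.float64(2.0)), (np.float64(25.2), np.float64(2.3)), (np.float64(33.6), np.float64(2.1)), (np.float64(42.0), np.float64(1.5))]
```

Call:
arm_command --pt "0 0.0025 -0.008 0 0 0 0" --pt "0 0.0055 -0.016 0 0 0 0" --pt "0 0.009 -0.0235 0 0 0 0" --pt "0 0.0125 -0.031 0 0 0 0" --pt "0 0.017 -0.0385 0 0 0 0"

```text
t: 9.0
tcp_pos: [0.5301, 0.0067, 0.1266]
ee_rot: [0.751, 0.66, -0.001, -0.001]
contact_force: [-1.1, -2.0, -9.4]
gripper_width: 0.107
grip_force: 30.0
```

Call:
arm_command --pt "0 0.0045 -0.007 0 0 0 0" --pt "0 0.0095 -0.014 0 0 0 0" --pt "0 0.015 -0.0205 0 0 0 0" --pt "0 0.021 -0.0265 0 0 0 0" --pt "0 0.027 -0.0325 0 0 0 0"

```text
t: 9.62
tcp_pos: [0.5556, 0.0033, 0.1602]
ee_rot: [0.751, 0.66, -0.002, -0.002]
contact_force: [-13.3, -1.3, -0.4]
gripper_width: 0.107
grip_force: 30.0
```

Call:
arm_command --pt "0 0.0065 -0.0055 0 0 0 0" --pt "0 0.013 -0.0105 0 0 0 0" --pt "0 0.02 -0.0155 0 0 0 0" --pt "0 0.0275 -0.0195 0 0 0 0" --pt "0 0.035 -0.0235 0 0 0 0"

```text
t: 10.25
tcp_pos: [0.591, -0.0014, 0.1866]
ee_rot: [0.751, 0.66, -0.002, -0.001]
contact_force: [-17.4, -1.1, 13.5]
gripper_width: 0.103
grip_force: 30.0
```

Call:
arm_command --pt "0 0.0075 -0.0035 0 0 0 0" --pt "0 0.0155 -0.0065 0 0 0 0" --pt "0 0.0235 -0.009 0 0 0 0" --pt "0 0.0315 -0.0115 0 0 0 0" --pt "0 0.04 -0.013 0 0 0 0"

```text
t: 10.88
tcp_pos: [0.6328, -0.0071, 0.2008]
ee_rot: [0.751, 0.66, 0.0, 0.001]
contact_force: [-10.0, -1.9, 10.3]
gripper_width: 0.101
grip_force: 30.0
```

```bash
python3 - <<'E'
from h import *
st=get_state(); x=np.array([.9914,-.1305,0]); b=st["tcp_pos"]+[0,0,.014]
h=np.array([.5744,.0004,.062])+.085*x; v=b-h; print(v@x,v[2],"R",np.hypot(v@x,v[2]),"phi",np.arctan2(v[2],-v@x)-.2756,st["q"],st["contact_force"])
E
```

```text
-0.026111942831158676 0.15284064796156005 R 0.15505514253879885 phi 1.125985767099586 [-0.135   0.2527  1.5294 -0.0013  1.3578 -0.0058] [-9.9675 -1.9179 10.2968]
```

Call:
arm_command --pt "0 0.0085 -0.001 0 0 0 0" --pt "0 0.0165 -0.001 0 0 0 0" --pt "0 0.025 -0.001 0 0 0 0" --pt "0 0.0335 0 0 0 0 0" --pt "0 0.041 0 0 0 0 0"

```text
t: 11.5
tcp_pos: [0.6747, -0.0127, 0.2011]
ee_rot: [0.751, 0.66, 0.001, 0.002]
contact_force: [-6.9, -4.0, 6.1]
gripper_width: 0.103
grip_force: 30.0
```

```bash
python3 - <<'E'
from h import *
st=get_state(); x=np.array([.9914,-.1305,0]); b=st["tcp_pos"]+[0,0,.012]
h=np.array([.5744,.0004,.062])+.085*x; v=b-h; print(v@x,v[2],"R",np.hypot(v@x,v[2]),"phi",np.arctan2(v[2],-v@x)-.2756,st["contact_force"])
p,d=snapshot("side"); P=cloud(ext("side"),d); q=(P-[.5744,.0004,0]); X=q@x; Y=q@[.1305,.9914,0]; Z=P[...,2]
m=(abs(Y)<.1)&(Z>.08)&(Z<.25)&(X<.1)&(X>-.1)&(p.min(2)>150); A=np.c_[X[m],Z[m]]; print(m.sum(),cv2.fitLine(A.astype(np.float32),cv2.DIST_HUBER,0,.01,.01).ravel())
cv2.imwrite("pics/side_up.png",p[...,::-1])
p,d=snapshot("top"); np.savez("top_up.npz",p=p,d=d)
E
```

```text
0.01611150389625315 0.1510982287726681 R 0.1519547804316683 phi 1.4014242794342144 [-6.9391 -4.0298  6.1359]
323 [ 0.145  -0.9894  0.0693  0.1801]
```

View pics/side_up.png

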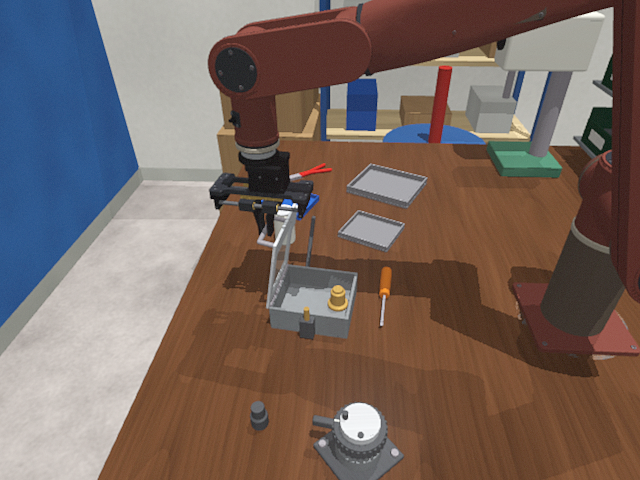

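The flap is at about 1.40, held by the bar at (285,205), and the housing shows at (338,297). Now I nudge it open a little further, release, and go round to the stay with the tool tilted outward.

Call:
arm_command --pt "0 0.004 0 0 0 0 0" --pt "0 0.004 0 0 0 0 0.25" --pt "0 0.004 0 0 0 0 0.25" --pt "0 0.004 -0.03 0 0 0 0.25" --pt "0 0.004 -0.07 0 0 0 0.25"

```text
t: 12.22
tcp_pos: [0.6763, -0.0116, 0.2655]
ee_rot: [0.751, 0.66, -0.001, -0.001]
contact_force: [1.1, -0.2, 0.5]
gripper_width: 0.248
grip_force: 0.0
```

Call:
arm_command --pt "0 0 -0.01 0 0 0 0" --pt "-0.225 -0.067 0 0 0.6 0 0" --pt "-0.225 -0.067 0 0 0.6 0 0" --pt "-0.225 -0.067 0 0 0.6 0 0" --pt "-0.225 -0.067 0 0 0.6 0 0"

```text
t: 12.85
tcp_pos: [0.5791, -0.2305, 0.2633]
ee_rot: [0.719, 0.628, 0.223, -0.197]
contact_force: [0.6, 0.6, 0.4]
gripper_width: 0.002
grip_force: 0.0
```

```bash
cat > n.py <<'E'
from h import *
st=get_state(); X=np.array([.9914,-.1305,0]);Y=np.array([.1305,.9914,0]); v=st["tcp_pos"]-[.5744,.0004,0]
M=R.from_quat(st["ee_rot"]).as_matrix(); print("t",st["t"],"nest",v@X,v@Y,v[2],"q",st["q"],"toolz",M[:,2]@X,M[:,2]@Y,M[2,2],"F",st["contact_force"])
E
python3 n.py
```

```text
t 12.85 nest 0.034753166175298944 -0.22825890210906397 0.2633213966249069 q [-0.766   0.4044  1.3365  0.4852  1.7658 -0.6247] toolz -0.0005320930092116011 0.5687412543579078 -0.8224974860788217 F [0.617  0.6464 0.364 ]
```

Call:
arm_command --pt "-0.063 0 0.127 0 0 0 0" --pt "-0.063 0 0.127 0 0 0 0" --pt "-0.063 0 0.127 0 0 0 0" --pt "-0.047 0 0.138 0 0 0 0" --pt "-0.03 0 0.15 0 0 0 0"

```text
t: 13.48
tcp_pos: [0.5912, -0.1671, 0.1283]
ee_rot: [0.718, 0.631, 0.223, -0.193]
contact_force: [-0.2, -1.6, 0.8]
gripper_width: 0.005
grip_force: 0.6
```

```bash
python3 n.py
```

```text
t 13.475 nest 0.0384875096260723 -0.16386064140396117 0.12832055279752805 q [-0.6827  0.4629  1.5208  0.5025  1.5072 -0.6778] toolz 0.0026108643067826176 0.5627806157707695 -0.8265838248709858 F [-0.228  -1.6307  0.761 ]
```

Call:
arm_command --pt "0.012 0 0.0085 0 0 0 0" --pt "0.024 0 0.017 0 0 0 0" --pt "0.034 0 0.024 0 0 0 0" --pt "0.044 0 0.03 0 0 0 0" --pt "0.044 0 0.03 0 0 0 0"

```text
t: 14.1
tcp_pos: [0.5961, -0.1134, 0.1256]
ee_rot: [0.717, 0.631, 0.222, -0.195]
contact_force: [0.3, -1.1, 0.4]
gripper_width: 0.006
grip_force: 0.0
```

```bash
python3 n.py; python3 - <<'E'
from h import *
p,d=snapshot("side"); cv2.imwrite("pics/s3.png",cv2.resize(p[150:390,200:520,::-1],(800,600),interpolation=cv2.INTER_CUBIC))
E
```

```text
t 14.1 nest 0.03631755819127549 -0.10995374203108954 0.125560400711729 q [-0.6124  0.4219  1.5839  0.527   1.4618 -0.6311] toolz -0.00195466315188407 0.5650646541419522 -0.8250257735815393 F [ 0.2921 -1.1325  0.437 ]
```

View pics/s3.png

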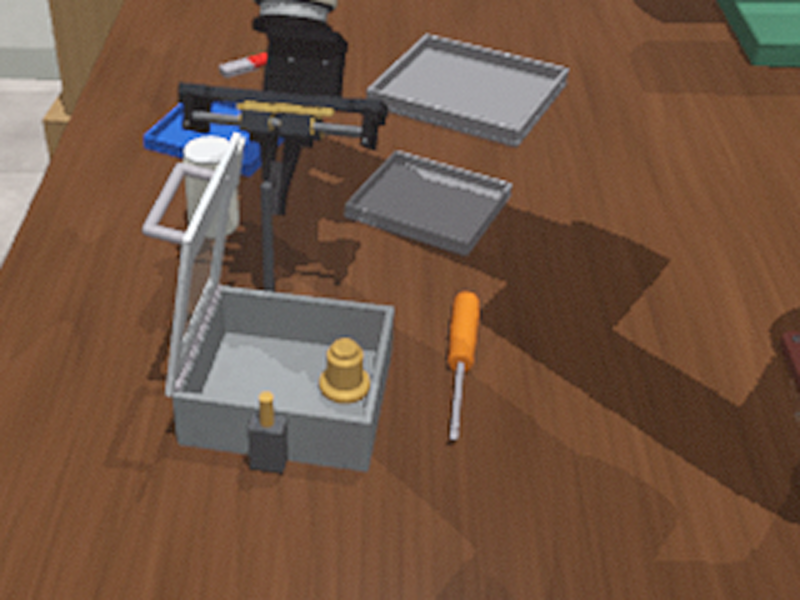

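The stay rod (265,230) is nearly upright and the flap is still well up. I'll creep to the end stop while watching the force.

Call:
arm_command --pt "0.0025 0 0.0017 0 0 0 0" --pt "0.004 0 0.0028 0 0 0 0"

```text
t: 14.4
tcp_pos: [0.5967, -0.11, 0.1253]
ee_rot: [0.718, 0.63, 0.222, -0.195]
contact_force: [0.1, -0.9, -0.1]
gripper_width: 0.008
grip_force: 0.4
```

```bash
cat > s.py <<'E'
from h import *
X=np.array([.9914,-.1305,0]);Y=np.array([.1305,.9914,0])
for n in("side","top"):
    p,d=snapshot(n); P=cloud(ext(n),d); q=P-[.5744,.0004,0]; a,b,z=q@X,q@Y,P[...,2]
    m=(abs(a-.04)<.02)&(b<-.075)&(b>-.135)&(z>.055)&(z<.11)&(p.max(2)<140)
    if m.sum()>10: l=cv2.fitLine(np.c_[b[m],z[m]].astype(np.float32),cv2.DIST_HUBER,0,.01,.01).ravel(); print(n,m.sum(),"stay lean",np.arctan2(-l[0]*np.sign(l[1]),abs(l[1])),"at",l[2:])
    m=(abs(b)<.08)&(z>.08)&(z<.25)&(a<.1)&(a>-.06)&(p.min(2)>130)
    if m.sum()>10: l=cv2.fitLine(np.c_[a[m],z[m]].astype(np.float32),cv2.DIST_HUBER,0,.01,.01).ravel(); print(n,m.sum(),"flap",np.arctan2(abs(l[1]),-l[0]*np.sign(l[1])))
E
python3 n.py; python3 s.py
```

```text
t 14.4 nest 0.036483320619122094 -0.106495805489464 0.12527177854895669 q [-0.6075  0.4192  1.588   0.5287  1.4573 -0.6265] toolz -0.001039412780810059 0.5645702615027323 -0.8253658609095588 F [ 0.0696 -0.9228 -0.098 ]
side 79 stay lean 0.010558204 at [-0.0909  0.0833]
side 577 flap 1.4362006
top 14 stay lean 0.020680383 at [-0.0938  0.0751]
top 468 flap 1.4222193
```

Call:
arm_command --pt "0.0015 0 0.001 0 0 0 0" --pt "0.0025 0 0.0017 0 0 0 0"

```text
t: 14.75
tcp_pos: [0.597, -0.1085, 0.1253]
ee_rot: [0.718, 0.631, 0.221, -0.194]
contact_force: [-3.7, -9.7, 0.4]
gripper_width: 0.008
grip_force: 4.4
```

```bash
python3 n.py; python3 s.py
```

```text
t 14.75 nest 0.03664833229938052 -0.1049832951079777 0.12534416164688963 q [-0.6042  0.4164  1.5903  0.5276  1.4538 -0.6236] toolz -0.0003226890958684808 0.5618974360277126 -0.8271885641708447 F [-3.6965 -9.7168  0.4276]
side 79 stay lean 0.0041063586 at [-0.0906  0.0826]
side 617 flap 1.4283172
top 11 stay lean 0.007653431 at [-0.0942  0.0832]
top 499 flap 1.4400195
```

The end stop is reached (about 10 N, lean ≈ 0). I'll back away outward, then up, and straighten the tool.

Call:
arm_command --pt "-0.05 0 -0.034 0 0 0 0" --pt "-0.074 0 -0.051 0 0 0 0" --pt "0.016 0 -0.183 0 0 0 0" --pt "0.016 0 -0.183 0 0 0 0" --pt "0.016 0 -0.183 0 0 0 0"

```text
t: 15.48
tcp_pos: [0.5864, -0.1965, 0.2896]
ee_rot: [0.717, 0.631, 0.223, -0.193]
contact_force: [0.2, -0.5, -0.7]
gripper_width: 0.007
grip_force: 0.0
```

Call:
arm_command --pt "0 -0.1 0 0 -0.58 0 0.6" --pt "0 -0.1 0 0 -0.58 0 0.6" --pt "0 -0.1 0 0 -0.58 0 0.6" --pt "0 -0.1 0 0 -0.58 0 0.6"

```text
t: 15.98
tcp_pos: [0.4869, -0.1808, 0.287]
ee_rot: [0.75, 0.662, 0.008, -0.005]
contact_force: [0.5, 1.0, 0.2]
gripper_width: 0.369
grip_force: 0.0
```

```bash
python3 n.py; python3 s.py; cat > g.py <<'E'
from h import *
X=np.array([.9914,-.1305,0]);Y=np.array([.1305,.9914,0]); R0=[]
for n in("side","top"):
    p,d=snapshot(n); cT=ext(n); P=cloud(cT,d); np.savez(f"{n}_g.npz",p=p,d=d)
    h=cv2.cvtColor(p,cv2.COLOR_RGB2HSV); q=P-[.5744,.0004,0]; a,b,z=q@X,q@Y,P[...,2]
    m=(abs(h[...,0].astype(int)-20)<9)&(h[...,1]>110)&(abs(a)<.085)&(abs(b)<.072)
    t=m&(z>np.nanpercentile(z[m],97)-.004) if m.sum()>20 else m
    v,u=np.nonzero(t); print(n,m.sum(),"zmax",np.nanpercentile(z[m],97) if m.sum() else None,"boss px",u.mean(),v.mean(),"pt",plane(cT,(u.mean(),v.mean()),.056)); print(" all mean",P[m].mean(0))
    R0.append(ray(*cT,(u.mean(),v.mean())))
(o1,d1),(o2,d2)=R0; s=np.linalg.lstsq(np.c_[d1[0],-d2[0]],o2-o1,rcond=None)[0]; print("triang",o1+d1[0]*s[0],o2+d2[0]*s[1])
E
python3 g.py
```

```text
t 15.975 nest -0.06311712817398041 -0.191025715868059 0.28698436227236335 q [-0.5199 -0.0691  1.7128  0.0187  1.5028 -0.3963] toolz 0.0026153931440580647 0.019058270736038913 -0.9998149361676919 F [0.4825 0.9643 0.2306]
side 75 stay lean 0.029427841 at [-0.0907  0.0806]
side 642 flap 1.3959908
top 512 flap 1.4213128
side 378 zmax 0.057411971688724535 boss px 337.241935483871 288.4516129032258 pt [[ 0.5248 -0.0077  0.056 ]]
 all mean [0.5236 0.0014 0.0328]
top 188 zmax 0.06112502650435603 boss px 276.2857142857143 246.07142857142858 pt [[ 0.5249 -0.0084  0.056 ]]
 all mean [ 0.5193 -0.009   0.0379]
triang [ 0.5248 -0.0083  0.0554] [ 0.525  -0.0084  0.0554]
```

Housing boss triangulated at (0.525, -0.008, 0.055), so it stands on the nest floor as expected. I'll move above it with the camera turned to the front, away from the flap.

Call:
arm_command --pt "0.183 0.015 0 0 -0.019 -0.9 0.6" --pt "0.183 0.015 0 0 -0.019 -0.9 0.6" --pt "0.183 0.015 0 0 -0.019 -0.9 0.6" --pt "0.183 0.015 0 0 -0.019 -0.9 0.6" --pt "0.183 0.015 0 0 -0.019 -0.9 0.6"

```text
t: 16.8
tcp_pos: [0.525, -0.0037, 0.2881]
ee_rot: [0.387, 0.922, 0.003, 0.002]
contact_force: [-0.6, -0.2, 0.0]
gripper_width: 0.603
grip_force: 0.0
```

Call:
arm_command --pt "0 0 0.05 0 0 -0.67 0.6" --pt "0 0 0.1 0 0 -0.67 0.6" --pt "0 0 0.1 0 0 -0.67 0.6" --pt "0 0 0.1 0 0 -0.67 0.6" --pt "0 0 0.1 0 0 -0.67 0.6"

```text
t: 17.42
tcp_pos: [0.5256, -0.0045, 0.1881]
ee_rot: [0.067, 0.998, 0.002, 0.003]
contact_force: [-0.0, 0.0, 0.5]
gripper_width: 0.597
grip_force: 0.0
```

```bash
python3 n.py; python3 s.py; python3 - <<'E'
from h import *
st=get_state(); print(st["tcp_pos"],"delta tool",tool(st,np.array([.525,-.0083,.019])-st["tcp_pos"]), "toolx yaw",np.degrees(R.from_quat(st["ee_rot"]).as_matrix()[:2,0]))
cT=ext("wrist",st); p,d=snapshot("wrist"); P=cloud(cT,d); h=cv2.cvtColor(p,cv2.COLOR_RGB2HSV)
m=(abs(h[...,0].astype(int)-20)<9)&(h[...,1]>110)&(np.hypot(P[...,0]-.525,P[...,1]+.008)<.04)&(P[...,2]>.045); print(m.sum(),P[m].mean(0) if m.any() else 0); cv2.imwrite("pics/n2.png",p[...,::-1])
E
```

```text
t 17.425 nest -0.04776275065960714 -0.011214711550204964 0.18811002668437654 q [-0.1618  0.0049  1.8269  0.0049  1.3046 -1.6006] toolz 0.005380544938501736 0.004571309270535137 -0.9999750737355427 F [-0.0102  0.0181  0.5186]
side 80 stay lean -0.0029460946 at [-0.0904  0.0851]
side 679 flap 1.3538312
top 62 flap 1.3474593
[ 0.5257 -0.0042  0.1887] delta tool [ 0.0013 -0.0049  0.1697] toolx yaw [-56.782    7.6462]
4521 [ 0.5047 -0.0029  0.2418]
```

Call:
arm_command --pt "0.001 -0.004 0.06 0 0 0 0.6" --pt "0.001 -0.004 0.12 0 0 0 0.6" --pt "0.001 -0.004 0.155 0 0 0 0.6" --pt "0.001 -0.004 0.169 0 0 0 0.6" --pt "0.001 -0.004 0.169 0 0 0 0.6"

```text
t: 18.2
tcp_pos: [0.5255, -0.0069, 0.0201]
ee_rot: [0.065, 0.998, 0.002, 0.004]
contact_force: [0.5, 0.5, -0.4]
gripper_width: 0.598
grip_force: 0.0
```

Call:
arm_command --pt "0 0 0 0 0 0 0.2" --pt "0 0 0 0 0 0 0.2" --pt "0 0 0 0 0 0 0.2" --pt "0 0 0 0 0 0 0.2" --pt "0 0 0 0 0 0 0.2"

```text
t: 18.82
tcp_pos: [0.5269, -0.0075, 0.0219]
ee_rot: [0.065, 0.998, 0.001, 0.005]
contact_force: [-2.0, -1.3, 6.1]
gripper_width: 0.381
grip_force: 30.0
```

```bash
python3 n.py; python3 s.py; python3 - <<'E'
from h import *
# tray pose, two views: dark rim points above floor
for n in("side","top"):
    z=np.load(n+"_g.npz"); cT=ext(n); P=cloud(cT,z["d"]); m=(P[...,2]>.0135)&(P[...,2]<.024)&(P[...,0]>.33)&(P[...,0]<.55)&(P[...,1]<-.2)&(P[...,1]>-.42)
    k,l,s,_=cv2.connectedComponentsWithStats(m.astype(np.uint8)); q=P[np.isin(l,[i for i in range(1,k) if s[i,4]>8])]; print(n,cv2.minAreaRect(q[:,:2].astype(np.float32)),np.median(q[:,2]))
    i=(abs(P[...,0]-.438)<.03)&(abs(P[...,1]+.31)<.03); print(" floor z",np.median(P[i][:,2]))
print(get_state()["tcp_pos"],get_state()["gripper_width"])
E
```

```text
t 18.825 nest -0.046073886983369894 -0.014009491660454836 0.021873123427372118 q [-0.1659  0.2231  1.9371  0.0036  0.9707 -1.609 ] toolz 0.010787973163593749 0.0025973521340376497 -0.9999384289052433 F [-2.0076 -1.3161  6.0838]
side 80 stay lean 0.010226087 at [-0.0902  0.0806]
side 720 flap 1.3136322
top 14 stay lean 0.0027977985 at [-0.0942  0.0829]
top 348 flap 0.31426618
side ((0.439683735370636, -0.31099921464920044), (0.1357068568468094, 0.1514596790075302), 64.79643249511719) 0.016913360251192666
 floor z 0.004554215985922427
top ((0.43904322385787964, -0.31104791164398193), (0.1299654245376587, 0.1511716991662979), 63.99588394165039) 0.017973846868955534
 floor z 0.004201248883724751
[ 0.5269 -0.0075  0.0218] 0.3787235168256541
```

Call:
arm_command --pt "0 0 -0.03 0 0 0 0.2" --pt "0 0 -0.08 0 0 0 0.2" --pt "0 0 -0.13 0 0 0 0.2" --pt "0 0 -0.13 0 0 0 0.2" --pt "0.005 -0.04 -0.13 0 0 0 0.2"

```text
t: 19.55
tcp_pos: [0.5142, -0.0446, 0.1496]
ee_rot: [0.063, 0.998, 0.002, 0.004]
contact_force: [-0.7, -0.6, -2.7]
gripper_width: 0.377
grip_force: 30.0
```

Call:
arm_command --pt "0.006 -0.05 0 0 0 0 0.2" --pt "0.015 -0.1 0 0 0 0 0.2" --pt "0.0225 -0.15 0 0 0 0 0.2" --pt "0.03 -0.2 0 0 0 0 0.2" --pt "0.036 -0.24 0 0 0 0 0.2"

```text
t: 20.18
tcp_pos: [0.4458, -0.2803, 0.1469]
ee_rot: [0.065, 0.998, 0.002, 0.003]
contact_force: [-0.6, 0.6, -2.4]
gripper_width: 0.38
grip_force: 30.0
```

Call:
arm_command --pt "0.005 -0.032 0 0 0 0 0.2" --pt "0.005 -0.032 0 0 0 0 0.2" --pt "0.005 -0.032 0 0 0 0 0.2"

```text
t: 20.55
tcp_pos: [0.4378, -0.3093, 0.1472]
ee_rot: [0.065, 0.998, 0.003, 0.003]
contact_force: [0.7, 0.1, -2.7]
gripper_width: 0.382
grip_force: 30.0
```

```bash
python3 s.py; python3 - <<'E'
from h import *
st=get_state(); print(st["t"],st["tcp_pos"],st["gripper_width"],"delta tool",tool(st,np.array([.439,-.311,.021])-st["tcp_pos"]))
p,d=snapshot("side"); P=cloud(ext("side"),d); h=cv2.cvtColor(p,cv2.COLOR_RGB2HSV); m=(abs(h[...,0].astype(int)-20)<9)&(h[...,1]>110)&(np.hypot(P[...,0]-.44,P[...,1]+.31)<.06)&(P[...,2]<.2); print(m.sum(),P[m].min(0),P[m].max(0))
E
```

```text
side 78 stay lean 0.0038727087 at [-0.0902  0.0773]
side 571 flap 1.2625964
top 15 stay lean 0.03132697 at [-0.0939  0.0877]
top 510 flap 1.2812794
20.65 [ 0.4384 -0.3092  0.1478] 0.38232688048735003 delta tool [-0.     -0.0024  0.1268]
131 [ 0.4142 -0.3141  0.1329] [ 0.4572 -0.2821  0.1837]
```

Call:
arm_command --pt "0 0 0.05 0 0 0 0.2" --pt "0 0 0.095 0 0 0 0.2" --pt "0 0 0.118 0 0 0 0.2" --pt "0 0 0.126 0 0 0 0.2" --pt "0 0 0.126 0 0 0 0.2"

```text
t: 21.32
tcp_pos: [0.4398, -0.3099, 0.0229]
ee_rot: [0.065, 0.998, 0.002, 0.004]
contact_force: [0.2, -0.9, -3.3]
gripper_width: 0.381
grip_force: 30.0
```

Call:
arm_command --pt "0 0 0.0015 0 0 0 0.2" --pt "0 0 0.003 0 0 0 0.2"

```text
t: 21.58
tcp_pos: [0.4404, -0.311, 0.021]
ee_rot: [0.065, 0.998, 0.001, 0.005]
contact_force: [-0.5, -0.1, -2.1]
gripper_width: 0.38
grip_force: 30.0
```

Call:
arm_command --pt "0 0 0.001 0 0 0 0.2" --pt "0 0 0.002 0 0 0 0.2" --pt "0 0 0.003 0 0 0 0.2"

```text
t: 21.95
tcp_pos: [0.4401, -0.3107, 0.0197]
ee_rot: [0.065, 0.998, 0.001, 0.004]
contact_force: [-8.8, 8.2, 26.0]
gripper_width: 0.377
grip_force: 30.0
```

Call:
arm_command --pt "0 0 -0.002 0 0 0 0.2" --pt "0 0 -0.002 0 0 0 0.65" --pt "0 0 -0.002 0 0 0 0.65" --pt "0 0 -0.002 0 0 0 0.65" --pt "0 0 -0.002 0 0 0 0.65"

```text
t: 22.58
tcp_pos: [0.4395, -0.3102, 0.0186]
ee_rot: [0.065, 0.998, 0.002, 0.004]
contact_force: [0.2, 0.1, 0.3]
gripper_width: 0.64
grip_force: 0.0
```

Call:
arm_command --pt "0 0 -0.05 0 0 0 0.65" --pt "0 0 -0.11 0 0 0 0.65" --pt "0 0 -0.17 0 0 0 0.65" --pt "0.1 -0.05 -0.2 0 0 0 0.65" --pt "0.1 -0.1 -0.2 0 0 0 0.65"

```text
t: 23.2
tcp_pos: [0.341, -0.3776, 0.2155]
ee_rot: [0.063, 0.998, 0.001, 0.005]
contact_force: [1.0, -0.4, -0.1]
gripper_width: 0.652
grip_force: 0.0
```

Call:
arm_command --pt "0 -0.1 0 0 0 0 0.65" --pt "0 -0.1 0 0 0 0 0.65" --pt "0 -0.1 0 0 0 0 0.65" --pt "0 -0.1 0 0 0 0 0.65" --pt "0 -0.1 0 0 0 0 0.65"

```text
t: 23.82
tcp_pos: [0.329, -0.476, 0.2134]
ee_rot: [0.064, 0.998, 0.002, 0.004]
contact_force: [-0.1, 0.7, -0.2]
gripper_width: 0.649
grip_force: 0.0
```

```bash
python3 s.py; python3 l.py 9; python3 - <<'E'
from h import *
z=np.load("side9.npz"); p=z["p"]; P=cloud(ext("side"),z["d"]); h=cv2.cvtColor(p,cv2.COLOR_RGB2HSV); m=(abs(h[...,0].astype(int)-20)<9)&(h[...,1]>110)&(np.hypot(P[...,0]-.44,P[...,1]+.31)<.06)&(P[...,2]<.2); print(m.sum(),P[m].min(0),P[m].max(0),P[m&(P[...,2]>.048)].mean(0))
cv2.imwrite("pics/fin.png",cv2.resize(p[150:450,200:600,::-1],(800,600)))
E
```

```text
side 78 stay lean 0.0075985948 at [-0.0905  0.0775]
side 511 flap 1.2891395
top 13 stay lean -0.0035665792 at [-0.0944  0.0814]
top 642 flap 1.229494
top 48 [-15.9288 -14.0211 -11.2255  -7.717   -5.3028] -> -10.917705097365442
side 170 [-13.1818  -9.372   -6.0932  -4.7997  -3.6074] -> -7.358028156638634
239 [ 0.4163 -0.3175  0.0038] [ 0.459  -0.2853  0.0568] [ 0.439  -0.3059  0.0524]
```

View pics/fin.png

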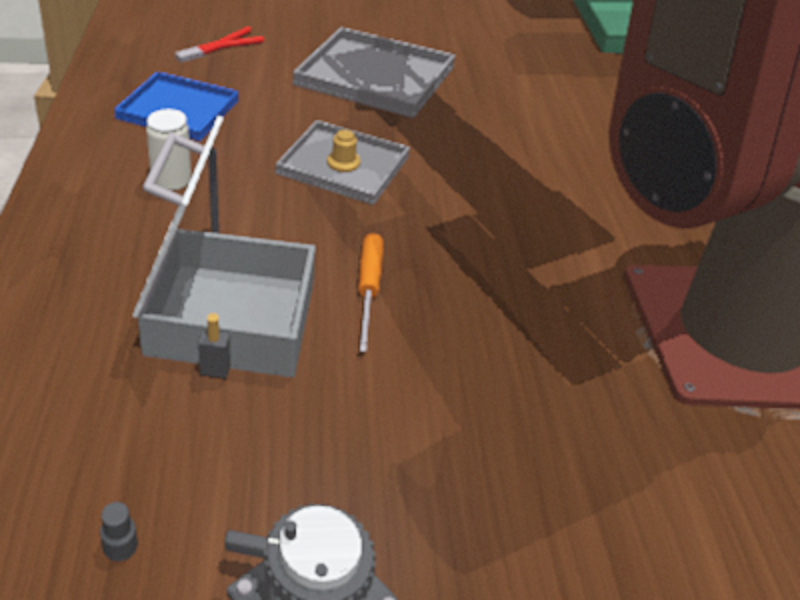

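The housing stands in the small grey tray at (344,150), the lug points to the stud, and the flap is settling onto the upright stay. I'll wait briefly to confirm that it holds.

Call:
arm_command --pt "0 0 0 0 0 0 0.65" --pt "0 0 0 0 0 0 0.65" --pt "0 0 0 0 0 0 0.65" --pt "0 0 0 0 0 0 0.65" --pt "0 0 0 0 0 0 0.65"

```text
t: 24.65
tcp_pos: [0.3285, -0.4772, 0.2135]
ee_rot: [0.065, 0.998, 0.001, 0.004]
contact_force: [-0.1, 0.1, -0.3]
gripper_width: 0.649
grip_force: 0.0
```

Call:
arm_command --pt "0 0 0 0 0 0 0.65" --pt "0 0 0 0 0 0 0.65" --pt "0 0 0 0 0 0 0.65" --pt "0 0 0 0 0 0 0.65" --pt "0 0 0 0 0 0 0.65"

```text
t: 25.28
tcp_pos: [0.3285, -0.4772, 0.2135]
ee_rot: [0.065, 0.998, 0.001, 0.004]
contact_force: [0.0, 0.1, -0.0]
gripper_width: 0.648
grip_force: 0.0
```

Call:
arm_command --pt "0 0 0 0 0 0 0.65" --pt "0 0 0 0 0 0 0.65" --pt "0 0 0 0 0 0 0.65" --pt "0 0 0 0 0 0 0.65" --pt "0 0 0 0 0 0 0.65"

```text
t: 25.9
tcp_pos: [0.3286, -0.4771, 0.2135]
ee_rot: [0.065, 0.998, 0.001, 0.004]
contact_force: [0.2, 0.0, -0.6]
gripper_width: 0.65
grip_force: 0.0
```

Call:
arm_command --pt "0 0 0 0 0 0 0.65" --pt "0 0 0 0 0 0 0.65" --pt "0 0 0 0 0 0 0.65" --pt "0 0 0 0 0 0 0.65" --pt "0 0 0 0 0 0 0.65"

```text
t: 26.52
tcp_pos: [0.3286, -0.4771, 0.2135]
ee_rot: [0.065, 0.998, 0.001, 0.004]
contact_force: [-0.2, 0.2, -1.2]
gripper_width: 0.65
grip_force: 0.0
```

```bash
python3 s.py; python3 s.py
```

```text
side 79 stay lean 0.007640437 at [-0.0908  0.0883]
side 514 flap 1.2742373
top 15 stay lean 0.020063119 at [-0.0937  0.0755]
top 638 flap 1.1936151
side 78 stay lean 0.01998611 at [-0.0904  0.084 ]
side 506 flap 1.2827677
top 15 stay lean 0.018706279 at [-0.094   0.0879]
top 636 flap 1.2459177
```

The flap is resting steady on the stay, so I'm handing in.

```bash
python3 -c "
from rig import *
print(hand_in())"
```

```text
the job is handed in; nothing more can be done
None
```

I handed the job in at about 27 s. By the last camera checks, the collar is vented at the stud, the flap rests on the upright stay, and the housing stands released in the small grey tray. The can, screwdriver and socket showed no sign of being moved, and the hand-in gave back no verdict.

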